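# Pin the saw's length stop

### The job

Set the saw's length stop for the next batch: slide the stop carriage along its rail all the way to the end stop, so that its hole lines up with the holes in the two bracket cheeks. Then take the steel locking pin from its wooden rack and push it from the robot's side through both cheeks and the carriage between them until its square shoulder is hard up against the front cheek. Let go of it, and leave everything else on the bench where it is.

Things in the scene. Friction and masses are not known exactly. Their poses are not given: they have to be found in the camera images.
- bracket: Fixed length-stop fixture: two upright steel cheeks, each 16 mm thick (x), 44 wide (y), 58 high, 26 mm apart, and a 24 mm wide, 22 mm high rail from between them 300 mm along +y. Origin: on the bench under the middle of the cheeks. x: the way the pin is pushed (away from the robot), z up. The bench is clear for 170 mm before the front (-x) cheek, 60 mm either side of the bore line.
- bore_mouth (a point): Centre of the mouth of the hole in the front cheek, on its front face, 40 mm above the bench. Axes as bracket; the hole runs along +x. All three holes are 12.5 mm in diameter with a 1 mm chamfer. The stack (cheek, carriage, cheek) is 58 mm thick.
- carriage (a joint): Position of the aluminium stop carriage on its rail, m: 0 = against the end stop, holes in line; grows along the bracket's +y (up to 0.13). It takes about 3 N to slide and stays where it is left. The carriage is 24 mm wide, 122 mm long, its top 56 mm above the bench.
- carriage_post (a point): Point on the axis of the carriage's upright black post (20 mm square, from 56 to 96 mm above the bench), 81 mm above the bench and 80 mm along the bracket's +y from the carriage's hole. Axes as bracket.
- rack: Fixed wooden pin rack, 70 mm long (x), 62 wide, 46 high, with an open-topped channel 26 mm wide along x, its floor 14 mm above the bench, open at the +x end face (31 mm from the origin). Origin: on the bench under the channel. The pin's grip lies in it, below the tops of the walls, the shank sticking out along +x; it lifts straight out. On the left or the right of the bench.
- pin: Loose steel locking pin, about 0.2 kg: round shank 10 mm thick, 75 long (last 7 tapered) along +x; square-shouldered grip along -x, 60 long, 20 wide (y), 28 high (z). Origin: on the axis at the shoulder. Balances 20 mm behind it: it lies level on its grip, axis 14 mm above what it lies on. In the rack (axis 28 mm up) only the shank can be taken; to push it home, set it down and take the grip.
- pin_tip (a point): Tip of the pin's shank, 75 mm along the pin's +x from its origin.
- sanding_block: Loose cork sanding block, 90 x 55 x 26 mm; origin under its centre. Leave it.
- offcut_stick: Loose wooden stick, 30 x 120 x 22 mm; origin under its centre. Leave it.
- offcut_square: Loose small wooden offcut, 35 x 35 x 18 mm; origin under its centre. Leave it.
- glue: Loose white glue bottle, 56 mm in diameter, 170 mm high; origin under its centre. Leave it.
- tape_measure: Loose tape measure, 70 x 34 x 62 mm; origin under its centre. Leave it.
- screwdriver: Loose screwdriver lying on the bench. Leave it.
- try_square: Loose steel try square lying on the bench, blade 160 mm; origin under its stock. Leave it.
Not all that is in view belongs to the job. There is more than one size of the pin; the job needs the smallest.

How it is judged (in metres and radians):
On the way, in this order (a step that is already met when the one before it is completed fails the run):
1. the carriage is slid home against its end stop, before the pin goes in (value of joint carriage below 0.0025 m and distance between pin and bore_mouth above 0.07 m), for 0.1 s.
2. the pin's tip has entered the front cheek's hole (x of pin_tip in the frame of bore_mouth above 0.008 m and y of pin_tip in the frame of bore_mouth between -0.006 and 0.006 m and z of pin_tip in the frame of bore_mouth between -0.006 and 0.006 m), for 0.05 s.
At the end, for the whole second after the job is handed in: The carriage is within 2.5 mm of its end stop; the pin runs through both cheeks and the carriage with its shoulder within 3 mm of the front cheek's face, in line with the bore (within 0.06 rad), at rest and let go (value of joint carriage below 0.0025 m and x of pin in the frame of bore_mouth above -0.003 m and x of pin_tip in the frame of bore_mouth above 0.068 m and distance between pin and bore_mouth below 0.006 m and angle between the x axis of pin and the x axis of bracket, either way round below 0.06 rad and linear speed of pin below 0.01 m/s and contact force between the fingers and pin below 0.1 N); the robot touches nothing.
It fails at once if a bystander is moved more than 30 mm or the glue bottle is tipped (distance of any of sanding_block, offcut_stick, offcut_square, glue, tape_measure, screwdriver, try_square from where it was at the start of the episode above 0.03 m or angle between glue's own z axis and vertical above 0.5 rad).
It also fails if it takes over 61 s, if anything falls off the work surface, if the arm or the gripper's body presses on something with over 40 N, if the wrist force passes 120 N, or if a joint passes its speed limit or range.

### The arm

A 6-joint arm with a two-finger parallel gripper is mounted at the origin on the work surface. World frame = base frame: x ahead of the robot, y to its left, z up, the work surface at z = 0. Lengths are in m, angles in degrees, forces in N, time in s.
With the tool pointing down it reaches from about 0.3 to 0.75 m from the base axis. Payload 8.5 kg.
Tool frame: the origin (TCP) lies at the very end of the fingers, on their centre line; the grasp point (between the pads) lies 19 mm behind it; z points along the fingers, y is the line along which they close (so a half turn about z gives the same grasp; the last joint's range is limited). The gripper opens to 85 mm and grips with 20 to 120 N. Pads are 22 mm wide; open, the fingers measure 114 mm over their backs; the gripper's body (76 mm by 85 mm) begins 54 mm behind the grasp point. The pads swing forward as they close: fully open they stand 13 mm farther back than shut.
Start: joints at [53.726, 21.807, 74.336, -0, 83.858, -12.336], TCP at [0.223, 0.503, 0.231] pointing down, gripper open.
Joint ranges: [-178.18, 178.18], [-50.72, 133.34], [12.68, 142.11], [-81.47, 261.47], [9.98, 163.14], [-165.26, 165.26]. Speed limits (degrees/s): [136.94, 136.94, 180, 180, 180, 180].

### API

Orientations are given as a 3x3 rotation matrix whose columns are the frame's x, y, z axes.
In Python, from rig import observe, cams, ticket gives the robot as it stands.
- The arm moves only by the tool move_arm, never from a script. Its arguments are lists of equal length, an entry for each row: "jaw": the finger opening in cm, from 0 to 8.54; "dp": the shift along the tool's x, y, z in cm, a list of three; "turn": the turn, a rotation vector about the tool's x, y, z in rad, a list of three. In form: {"jaw": [jaw, ...], "dp": [[tx, ty, tz], ...], "turn": [[wx, wy, wz], ...]}. A call has 1 to 12 rows; each row shifts and turns the commanded pose from where the row before left it, along the tool's axes as they then stand; what a row does not reach is not made up. A row lasts 1/12 s, in which the tool goes at most 41.7 mm and 7.16 degrees, less where a joint would pass 70% of its speed; a pose out of reach is approached as far as the arm can. A call is refused whole if a number of a shift passes 4.17 or a number of a turn 0.125, either way. A call with a gripper value outside its range is refused whole. The fingers move at their own pace and stop on an object; "force" is the grip in N (left out, the last holds). Time passes only in rows, so rows that do not move let the fingers close. It gives the time, the measured TCP pose, the force, the opening and the grip force at its end, in the units of the state.
- observe(): the state, without advancing time (a new reading comes with each control period).
- cams.get_image(name): name is "side" or "top"; returns (picture, depth): 420x560x3 uint8, red, green, blue; 420x560 float32, m along the optical axis (not along the pixel's ray), 0 where there is no reading.
- cams.calibration(name): a dict with "vertical_fov" (degrees; the focal length in pixels is half the picture's height over the tangent of half this angle, whatever the lens; pixels are square), "cx", "cy" (the principal point, pixels), "k1" (the pictures are not rectified: a ray, as slopes to the right and down, at radius r is drawn at 1 + k1 r^2 times it, then the intrinsics apply), "view" (4x4, takes a point from world to camera coordinates). Camera axes: x right, y up, looking along -z (the intrinsics and any distortion apply to the point x, -y, -z); pixel columns grow to the right and rows downward; lengths in m; the calibration is good to about 2 mm. A picture is of the moment at which its call begins. calibration takes no time and is no camera call.
- ticket.close_job(): hands the job in; it is judged then, once.
Trained networks look in the newest picture that a camera, given by its name, has taken for a name from the list of things; names that differ only in an ending like _2 or _b are one class to them, and where a whole thing is asked for, a point or a joint stands for the part that bears it (a point fixed in the world has none). Each returns a list of dicts, best first, with "p" (0 to 1); they miss things now and then, are a little off and sometimes report something else, mostly with a low value. They report only what shows in the picture. A call takes as long as a camera call. They do not tell look-alikes from the thing itself.
- cams.spot_in(camera, query): "box" ([centre column, centre row, width, height] as shares, 0 to 1, of the picture: columns of its width, rows of its height, round what is visible of it).
- cams.outline_of(camera, query): "mask" (420x560 bool, what is visible of it) and "box" ([centre column, centre row, width, height] as shares, 0 to 1, of the picture: columns of its width, rows of its height, round what is visible of it).
- cams.mark_of(camera, query): "location" ([column, row] as shares, 0 to 1, of the picture: columns of its width, rows of its height: a listed point, or the origin of a listed thing).
The state is a dict: "time_s": time; "q": joint angles; "qvel": joint speeds; "joint_efforts": joint torques, N m; "position": TCP position; "tool_rot": TCP orientation; "ft_force": force on the tool from outside, world axes, zero at the start; "wrist_torque": the same for the moment, N m; "grip_width": finger opening in m; "gripper_force": force on a finger pad.
Only numpy, scipy, OpenCV 4.12 (cv2) and the standard library are available. Lean on these libraries where they do the work, as an engineer would, in place of code of your own. Each camera call takes 0.05 s, during which the arm holds its last target. There are 200 camera calls.

## Working session

There is one attempt and no reset: what is moved stays moved. The work goes in short steps, Python scripts to look and compute and a tool call to move; the robot and the scene stay as the last step left them, time stands still between calls to the robot, and variables do not carry over. Pictures are saved under pics/ and viewed, at most 10 in all, crops included, and the job is handed in when it is done.

Besides the shell and the picture viewer there is one more tool, called after "Request:" as name(argument=value, ...) on one line, values as JSON. move_arm: Moves the arm, as the interface text tells. Its arguments: {"type":"object","properties":{"jaw":{"type":"array","items":{"type":"number"}},"dp":{"type":"array","items":{"type":"array","items":{"type":"number"}}},"turn":{"type":"array","items":{"type":"array","items":{"type":"number"}}},"force":{"type":"number"}},"required":["jaw","dp","turn"]}

```bash
mkdir -p pics; ls; python3 - <<'E'
from rig import observe,cams
import cv2,numpy as np
for n in("side","top"):
    im,d=cams.get_image(n); cv2.imwrite(f"pics/{n}0.png",im[:,:,::-1]); np.save(f"pics/{n}0.npy",d)
    c=cams.calibration(n); print(n,{k:(np.round(v,4).tolist() if k=="view" else v) for k,v in c.items()})
    for q in("bracket","bore_mouth","carriage","carriage_post","rack","pin","pin_tip","offcut_stick","tape_measure","glue"):
        print(q,[(round(r["p"],2),np.round(np.array(r["location"])*[560,420],1).tolist()) for r in cams.mark_of(n,q)][:4])
s=observe();print(s["time_s"],s["position"],s["tool_rot"],s["grip_width"])
E
```

```text
pics
side {'vertical_fov': 49.25516521226949, 'cx': 277.4037388954252, 'cy': 211.1250744444529, 'k1': -0.0657763740034486, 'view': [[0.7571, -0.653, -0.0214, -0.3769], [0.419, 0.4602, 0.7828, -0.2843], [-0.5013, -0.6015, 0.622, -0.9747], [0.0, 0.0, 0.0, 1.0]]}
bracket [(0.75, [341.8, 236.0])]
bore_mouth [(0.6, [334.3, 228.6])]Traceback (most recent call last):
  File "<stdin>", line 7, in <module>
ValueError: it knows: bore_mouth, bracket, carriage_post, glue, offcut_square, offcut_stick, pin, pin_tip, rack, sanding_block, screwdriver, tape_measure, try_square
```

```bash
python3 - <<'E'
from rig import observe,cams
import cv2,numpy as np
for n in("side","top"):
    im,d=cams.get_image(n); cv2.imwrite(f"pics/{n}0.png",im[:,:,::-1]); np.save(f"pics/{n}0.npy",d)
    c=cams.calibration(n); print(n,{k:(np.round(v,4).tolist() if k=="view" else v) for k,v in c.items()})
    for q in("bracket","bore_mouth","carriage_post","rack","pin","pin_tip","offcut_stick","tape_measure","glue"):
        print(q,[(round(r["p"],2),np.round(np.array(r["location"])*[560,420],1).tolist()) for r in cams.mark_of(n,q)][:4])
a=cv2.imread("pics/side0.png");b=cv2.imread("pics/top0.png")
s=observe();print(s["time_s"],s["position"],s["tool_rot"],s["grip_width"])
E
```

```text
side {'vertical_fov': 49.25516521226949, 'cx': 277.4037388954252, 'cy': 211.1250744444529, 'k1': -0.0657763740034486, 'view': [[0.7571, -0.653, -0.0214, -0.3769], [0.419, 0.4602, 0.7828, -0.2843], [-0.5013, -0.6015, 0.622, -0.9747], [0.0, 0.0, 0.0, 1.0]]}
bracket [(0.63, [339.8, 237.3])]
bore_mouth [(0.57, [335.4, 226.7])]
carriage_post [(0.67, [307.0, 183.8])]
rack [(0.69, [348.0, 327.8]), (0.43, [389.2, 230.0])]
pin [(0.72, [251.2, 304.7]), (0.65, [361.3, 317.6]), (0.65, [250.8, 214.3]), (0.28, [341.7, 198.7])]
pin_tip [(0.68, [277.0, 273.5]), (0.62, [235.3, 387.4]), (0.4, [213.3, 168.4])]
offcut_stick [(0.6, [410.0, 316.1]), (0.32, [339.5, 234.2])]
tape_measure [(0.79, [217.4, 169.6])]
glue [(0.89, [344.3, 196.9])]
top {'vertical_fov': 48.4376779689209, 'cx': 275.75720315174675, 'cy': 209.42502628877747, 'k1': -0.14054864886747595, 'view': [[0.02, -0.9998, -0.0041, 0.0119], [0.9786, 0.0187, 0.2049, -0.4997], [-0.2048, -0.0081, 0.9788, -1.082], [0.0, 0.0, 0.0, 1.0]]}
bracket [(0.87, [328.4, 162.3])]
bore_mouth [(0.79, [327.4, 171.1])]
carriage_post [(0.97, [265.3, 144.2])]
rack [(0.9, [415.2, 248.0]), (0.51, [324.4, 169.2])]
pin [(0.92, [430.7, 322.4]), (0.7, [423.4, 231.7]), (0.56, [343.8, 292.2])]
pin_tip [(0.96, [326.1, 248.5]), (0.89, [402.8, 359.2]), (0.74, [431.1, 204.0])]
offcut_stick []
tape_measure [(0.89, [126.3, 180.0])]
glue [(0.87, [279.0, 119.4])]
1.15 [0.22314816 0.50267825 0.23132281] [[-9.13982006e-01  4.05754719e-01  5.79700677e-07]
 [ 4.05754719e-01  9.13982006e-01 -1.81329404e-05]
 [-7.88736211e-06 -1.63379649e-05 -1.00000000e+00]] 0.08537490498621596
```

View pics/top0.png

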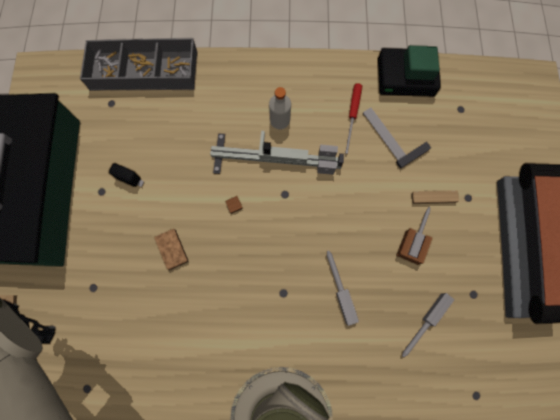

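View pics/side0.png

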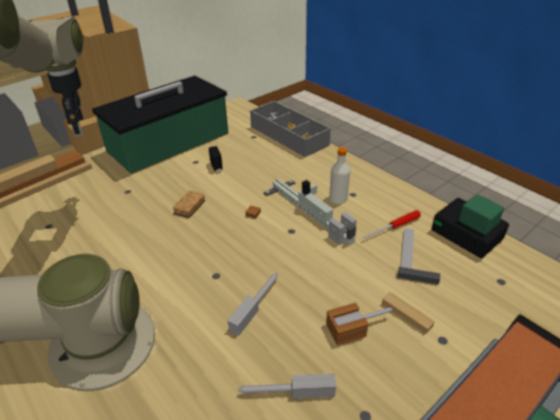

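```bash
cat > h.py <<'E'
import numpy as np,cv2
from rig import observe,cams
def K(c):
    f=210/np.tan(np.radians(c["vertical_fov"]/2)); return np.array([[f,0,c["cx"]],[0,f,c["cy"]],[0,0,1.]]),np.array([c["k1"],0,0,0.])
def ray(n,px):
    c=cams.calibration(n);k,D=K(c);V=np.array(c["view"])
    u=cv2.undistortPoints(np.float64(px).reshape(-1,1,2),k,D).reshape(-1,2)
    d=np.c_[u[:,0],-u[:,1],-np.ones(len(u))]@V[:3,:3]
    return -V[:3,:3].T@V[:3,3],d   # d has unit optical-axis depth
def atz(n,px,z):
    o,d=ray(n,px); return o+d*((z-o[2])/d[:,2])[:,None]
def proj(n,P):
    c=cams.calibration(n);k,D=K(c);V=np.array(c["view"])
    p=(np.atleast_2d(P)@V[:3,:3].T+V[:3,3])*[1,-1,-1]
    return cv2.projectPoints(p,np.zeros(3),np.zeros(3),k,D)[0].reshape(-1,2)
def cloud(n,d):
    v,u=np.nonzero(d>0); o,r=ray(n,np.c_[u,v]); return o+r*d[v,u][:,None],u,v
E
python3 - <<'E'
from h import *
b=cv2.imread("pics/top0.png");a=cv2.imread("pics/side0.png")
p=[cv2.resize(i,(400,300),interpolation=cv2.INTER_CUBIC) for i in(b[125:200,260:360],b[190:265,370:470],a[170:245,280:380],a[280:355,310:410])]
cv2.imwrite("pics/c1.png",np.vstack([np.hstack(p[:2]),np.hstack(p[2:])]))
for n in("top","side"):
    d=np.load(f"pics/{n}0.npy");P,u,v=cloud(n,d)
    m=(P[:,0]>.4)&(P[:,0]<.6)&(abs(P[:,1])<.15)&(abs(P[:,2])<.01); print(n,"bench z",P[m,2].mean(),P[m,2].std(),(d==0).mean())
for q,n,px,z in [("bracket","top",(328.4,162.3),0),("mouth","top",(327.4,171.1),.04),("mouth","side",(335.4,226.7),.04),("post","top",(265.3,144.2),.081),("post","side",(307,183.8),.081),("rack","top",(415.2,248),0),("rack","side",(348,327.8),0),("pin","top",(423.4,231.7),.028),("pin","side",(361.3,317.6),.028),("tip","top",(431.1,204),.028)]:
    print(q,n,atz(n,[px],z)[0].round(4))
E
```

```text
top bench z -0.0006747085491453943 0.0022324242032324545 0.003792517006802721
side bench z -0.001239037841748138 0.0017281561110562276 0.0041921768707483
bracket top [ 0.6381 -0.1125  0.    ]
mouth top [ 0.6022 -0.1055  0.04  ]
mouth side [ 0.6146 -0.0985  0.04  ]
post top [0.6555 0.0502 0.081 ]
post side [0.6537 0.0511 0.081 ]
rack top [ 0.4172 -0.3326  0.    ]
rack side [ 0.4239 -0.3215  0.    ]
pin top [ 0.4547 -0.3467  0.028 ]
pin side [ 0.4477 -0.3354  0.028 ]
tip top [ 0.5258 -0.3699  0.028 ]
```

View pics/c1.png

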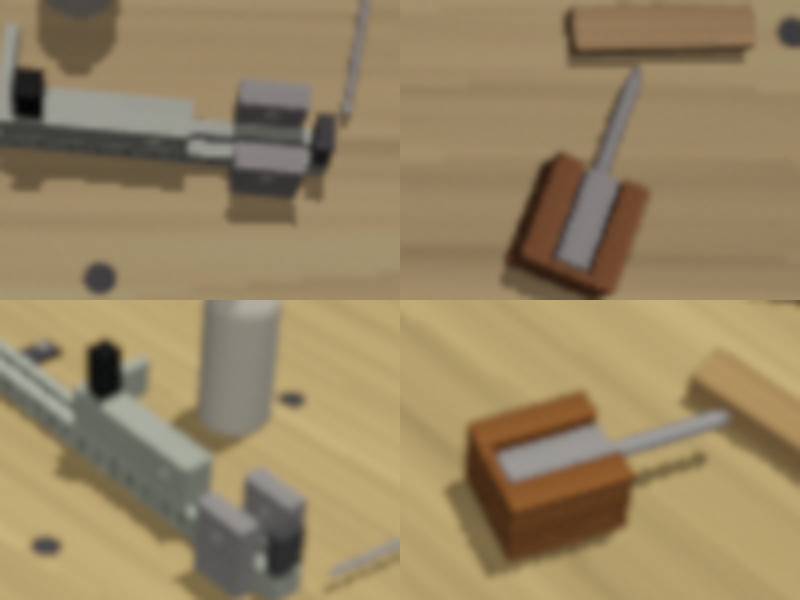

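```bash
cat > fit.py <<'E'
from h import *
from scipy.optimize import least_squares
def sdf(P,boxes):
    out=[]
    for c,hs in boxes:
        q=abs(P-np.array(c))-np.array(hs)
        out.append(np.linalg.norm(np.maximum(q,0),axis=1)+np.minimum(q.max(1),0))
    return np.min(out,0)
def loc(P,x,y,a):
    c,s=np.cos(a),np.sin(a); d=P-[x,y,0]; return np.c_[d[:,0]*c+d[:,1]*s,-d[:,0]*s+d[:,1]*c,d[:,2]]
def bracket(j): return [((-.021,0,.029),(.008,.022,.029)),((.021,0,.029),(.008,.022,.029)),((0,.15,.011),(.012,.15,.011)),
   ((0,.041+j-.0,.039),(.012,.061,.017)),((0,.08+j,.076),(.01,.01,.02))]
def rackb(_=0): return [((-.004,.022,.023),(.035,.009,.023)),((-.004,-.022,.023),(.035,.009,.023)),((-.004,0,.007),(.035,.013,.007))]
def fit(P,model,x0,sc=.002):
    f=lambda p:sdf(loc(P-[0,0,p[3]],*p[:3]),model(p[4] if len(p)>4 else 0))
    return least_squares(f,x0,loss="soft_l1",f_scale=sc,x_scale=[.01,.01,.05,.003,.01][:len(x0)])
E
python3 - <<'E'
from fit import *
for n in("top","side"):
    P,u,v=cloud(n,np.load(f"pics/{n}0.npy"))
    Q=loc(P,.635,-.105,-.03)
    m=(abs(Q[:,0])<.035)&(Q[:,1]>-.024)&(Q[:,1]<.32)&(P[:,2]>.012)&(P[:,2]<.105)
    r=fit(P[m],bracket,[.635,-.105,-.03,0,.075]);print(n,"bracket",m.sum(),r.x.round(4),np.abs(r.fun).mean())
    x=r.x; Q=loc(P,*x[:3]); w=(Q[:,1]>x[4]-.03)&(Q[:,1]<x[4]+.15)&(Q[:,0]>-.015)&(Q[:,0]<.07)&(P[:,2]>.062)
    print("  high pts x,y(from post),z:",(Q[w]-[0,.08+x[4],0]).round(3)[::3].tolist()[:40])
    Q=loc(P,.42,-.33,-.32); m=(abs(Q[:,0])<.05)&(abs(Q[:,1])<.045)&(P[:,2]>.033)
    r=fit(P[m],rackb,[.42,-.33,-.32,0]);print(n,"rack",m.sum(),r.x.round(4),np.abs(r.fun).mean())
    m=(P[:,2]>.06)&(abs(P[:,0]-.74)<.1)&(abs(P[:,1]-.02)<.06)&(P[:,0]>.69); print("glue",np.median(P[m],0))
E
```

```text
top bracket 1848 [ 6.364e-01 -1.059e-01 -7.800e-02 -3.000e-04  7.370e-02] 0.0014164917779426853
  high pts x,y(from post),z: [[0.008, 0.009, 0.091], [0.008, 0.001, 0.095], [0.009, -0.006, 0.094], [0.004, 0.006, 0.096], [0.006, -0.001, 0.094], [0.007, -0.008, 0.093], [0.002, 0.003, 0.096], [0.003, -0.004, 0.096], [-0.0, 0.008, 0.094], [-0.0, 0.001, 0.096], [0.001, -0.007, 0.095], [-0.004, 0.007, 0.097], [-0.003, 0.0, 0.097], [-0.003, -0.007, 0.097], [-0.007, 0.007, 0.098], [-0.005, 0.0, 0.095], [-0.004, -0.007, 0.094], [-0.009, 0.007, 0.096], [-0.007, -0.0, 0.094], [-0.007, -0.007, 0.095], [-0.009, 0.007, 0.091], [-0.009, -0.0, 0.092], [-0.009, -0.008, 0.094], [-0.009, 0.007, 0.083], [-0.011, -0.0, 0.09], [-0.011, -0.008, 0.091], [-0.008, 0.008, 0.073], [-0.011, -0.0, 0.083], [-0.01, -0.007, 0.081], [-0.01, 0.008, 0.071], [-0.01, 0.0, 0.072], [-0.01, -0.007, 0.076], [-0.011, 0.005, 0.066], [-0.01, -0.005, 0.066]]
top rack 710 [ 4.226e-01 -3.255e-01 -4.297e-01 -2.000e-04] 0.0035600013155798367
glue [0.74188583 0.01802019 0.11510148]
side bracket 1431 [ 0.6339 -0.1054 -0.0745 -0.0012  0
[... 410 characters left out ...]
3], [0.003, -0.009, 0.087], [-0.01, 0.001, 0.084], [-0.008, -0.009, 0.089], [0.007, -0.005, 0.08], [-0.012, 0.003, 0.08], [-0.009, -0.006, 0.084], [0.001, -0.008, 0.081], [-0.01, 0.01, 0.072], [-0.011, -0.005, 0.081], [-0.007, -0.012, 0.083], [0.004, -0.012, 0.079], [-0.009, 0.002, 0.073], [-0.005, -0.007, 0.076], [0.003, -0.009, 0.074], [-0.01, 0.005, 0.068], [-0.01, -0.008, 0.076], [0.002, -0.006, 0.069], [-0.01, 0.005, 0.065], [-0.011, -0.009, 0.073], [0.0, -0.009, 0.068], [-0.012, 0.002, 0.064], [-0.006, -0.008, 0.067], [-0.013, -0.003, 0.064], [-0.006, -0.011, 0.065]]
side rack 905 [ 4.205e-01 -3.229e-01 -3.744e-01 -1.000e-04] 0.003036012390260791
glue [0.73959073 0.00613352 0.10724988]
```

```bash
cat >> fit.py <<'E'
def rackpin(s): return rackb()+[((s-.03,0,.028),(.03,.01,.014)),((s+.035,0,.028),(.035,.0045,.0045))]
E
python3 - <<'E'
from fit import *
for n in("top","side"):
    P,u,v=cloud(n,np.load(f"pics/{n}0.npy"))
    Q=loc(P,.42,-.33,-.32); m=(Q[:,0]>-.045)&(Q[:,0]<.1)&(abs(Q[:,1])<.04)&(P[:,2]>.018)
    for a in(-.3,-.42):
        r=fit(P[m],rackpin,[.42,-.327,a,0,.02]);x=r.x;print(n,"rack",m.sum(),x.round(4),np.abs(r.fun).mean())
    S=m&(Q[:,0]>.045)&(abs(Q[:,1])<.03); mu=P[S].mean(0); l=cv2.fitLine(P[S][:,:2].astype(np.float32),cv2.DIST_HUBER,0,.01,.01).ravel(); print(" shank pts",S.sum(),mu.round(4),l.round(4), np.arctan2(l[1],l[0]).round(3))
    im=cv2.imread(f"pics/{n}0.png")
    for q in("pin","rack"):
        for o in cams.outline_of(n,q)[:3]:
            vv,uu=np.nonzero(o["mask"]); print(q,round(o["p"],2),np.round(np.array(o["box"])*[560,420,560,420],1),len(uu))
    for o in cams.outline_of(n,"pin"):
        if abs(o["box"][0]*560-(423 if n=="top" else 350))<25:
            vv,uu=np.nonzero(o["mask"]); W=atz(n,np.c_[uu,vv],.035); l=cv2.fitLine(W[:,:2].astype(np.float32),cv2.DIST_HUBER,0,.01,.01).ravel(); print(" pin mask line",l.round(4),np.arctan2(l[1],l[0]).round(3))
E
```

```text
top rack 890 [ 4.228e-01 -3.244e-01 -3.983e-01 -2.000e-04  2.290e-02] 0.00144428445814476
top rack 890 [ 4.228e-01 -3.244e-01 -3.983e-01 -2.000e-04  2.290e-02] 0.0014442844585405691
 shank pts 90 [ 0.4889 -0.3513  0.0311] [ 0.92   -0.3919  0.4975 -0.3548] -0.403
pin 0.89 [343.4 289.   27.8  71.2] 678
pin 0.84 [428.8 325.6  50.1  64.2] 754
pin 0.74 [278.4 106.5  22.1  37.9] 715
rack 0.58 [412.7 247.6  33.6  32.4] 564
rack 0.17 [172.  249.3  30.5  42.5] 858
 pin mask line [ 0.7805 -0.6251  0.243  -0.3565] -0.675
 pin mask line [ 0.9306 -0.3659  0.4417 -0.3321] -0.375
side rack 1214 [ 0.4201 -0.3233 -0.3961 -0.      0.0225] 0.0010711442446191511
side rack 1214 [ 0.4201 -0.3233 -0.3961 -0.      0.0225] 0.001071144511157929
 shank pts 108 [ 0.4866 -0.3538  0.0309] [ 0.9289 -0.3703  0.4858 -0.354 ] -0.379
pin 0.97 [251.7 306.3  56.7  58.5] 858
pin 0.85 [363.7 319.   55.1  17.1] 297
pin 0.7 [286.3 387.   99.2  25.4] 1375
rack 0.91 [348.8 325.3  42.2  45.1] 1148
 pin mask line [ 0.8773 -0.4799  0.4428 -0.333 ] -0.501
```

```bash
cat > plan.py <<'E'
# plan.py x y z yaw : shift (cm, tool axes after turning) and turn (rad) to bring TCP there, tool down, tool -x along yaw
import sys
from h import *
from scipy.spatial.transform import Rotation as R
def plan(x,y,z,yaw,show=True):
    s=observe();A=np.array(s["tool_rot"]);c,n=np.cos(yaw),np.sin(yaw)
    T=np.array([[-c,-n,0],[-n,c,0],[0,0,-1.]]).T.T
    T=np.c_[[-c,-n,0],[-n,c,0],[0,0,-1]]
    w=R.from_matrix(A.T@T).as_rotvec(); d=T.T@(np.array([x,y,z])-np.array(s["position"]))*100
    if show: print("t",round(s["time_s"],2),"turn",w.round(3),"dp cm",d.round(2),"len",np.linalg.norm(d).round(1))
    return w,d
if __name__=="__main__": plan(*map(float,sys.argv[1:]))
E
python3 plan.py .6467 .051 .231 -.076
```

```text
t 1.45 turn [-0.     0.    -0.342] dp cm [-4.566e+01 -4.182e+01  3.000e-02] len 61.9
```

Request:
move_arm(jaw=[4,4,4], dp=[[0,0,0],[0,0,0],[0,0,0]], turn=[[0,0,-0.12],[0,0,-0.12],[0,0,-0.1]], force=60)

```text
time_s: 1.7
position: [0.2231, 0.5027, 0.2313]
tool_rot: [[-0.997, 0.072, 0.0], [0.072, 0.997, -0.0], [-0.0, -0.0, -1.0]]
ft_force: [-0.2, 0.5, 0.7]
grip_width: 0.0513
gripper_force: 0.0
```

Request:
move_arm(jaw=[4,4,4,4,4,4,4,4,4,4,4,4], dp=[[-2.7,-2.5,0],[-2.7,-2.5,0],[-2.7,-2.5,0],[-2.7,-2.5,0],[-2.7,-2.5,0],[-2.7,-2.5,0],[-2.7,-2.5,0],[-2.7,-2.5,0],[-2.7,-2.5,0],[-2.7,-2.5,0],[-2.7,-2.5,0],[-2.7,-2.5,0]], turn=[[0,0,0],[0,0,0],[0,0,0],[0,0,0],[0,0,0],[0,0,0],[0,0,0],[0,0,0],[0,0,0],[0,0,0],[0,0,0],[0,0,0]])

```text
time_s: 2.7
position: [0.5239, 0.1768, 0.2314]
tool_rot: [[-0.997, 0.078, 0.0], [0.078, 0.997, 0.0], [-0.0, 0.0, -1.0]]
ft_force: [0.6, -0.4, -0.3]
grip_width: 0.0401
gripper_force: 0.0
```

```bash
python3 plan.py .6467 .051 .074 -.076
```

```text
t 2.7 turn [ 0.     0.    -0.002] dp cm [-13.2  -11.61  15.74] len 23.6
```

Request:
move_arm(jaw=[4,4,4,4,4,4,4,4,4,4,4,4], dp=[[-2.64,-2.32,1],[-2.64,-2.32,1],[-2.64,-2.32,1],[-2.64,-2.32,1],[-2.64,-2.32,1],[0,0,2.5],[0,0,2.5],[0,0,2.5],[0,0,2],[0,0,1.2],[0,0,0],[0,-1,0]], turn=[[0,0,0],[0,0,0],[0,0,0],[0,0,0],[0,0,0],[0,0,0],[0,0,0],[0,0,0],[0,0,0],[0,0,0],[0,0,0],[0,0,0]])

```text
time_s: 3.7
position: [0.6446, 0.0436, 0.0742]
tool_rot: [[-0.997, 0.076, -0.001], [0.076, 0.997, 0.0], [0.001, 0.0, -1.0]]
ft_force: [0.5, 0.4, -0.0]
grip_width: 0.0396
gripper_force: 0.0
```

Request:
move_arm(jaw=[4,4,4,4,4,4,4], dp=[[0,-1.2,0],[0,-1.2,0],[0,-1.2,0],[0,-1.2,0],[0,-1.2,0],[0,-1,0],[0,-0.5,0]], turn=[[0,0,0],[0,0,0],[0,0,0],[0,0,0],[0,0,0],[0,0,0],[0,0,0]])

```text
time_s: 4.28
position: [0.6389, -0.0342, 0.0747]
tool_rot: [[-0.997, 0.079, 0.001], [0.079, 0.997, -0.0], [-0.001, -0.0, -1.0]]
ft_force: [0.1, 3.4, 2.3]
grip_width: 0.0399
gripper_force: 1.6
```

Request:
move_arm(jaw=[4,4,4], dp=[[0,-0.3,0],[0,-0.2,0],[0,-0.1,0]], turn=[[0,0,0],[0,0,0],[0,0,0]])

```text
time_s: 4.53
position: [0.6388, -0.0359, 0.0745]
tool_rot: [[-0.997, 0.077, 0.001], [0.077, 0.997, 0.004], [-0.001, 0.004, -1.0]]
ft_force: [3.5, 16.4, 3.9]
grip_width: 0.0401
gripper_force: 8.6
```

Request:
move_arm(jaw=[4,4,4,4,4,4,4,4], dp=[[0,0,0],[0,0.8,0],[0,0.4,0],[0,0,-2],[0,0,-3],[0,0,-3],[0,0,-3],[0,0,-2]], turn=[[0,0,0],[0,0,0],[0,0,0],[0,0,0],[0,0,0],[0,0,0],[0,0,0],[0,0,0]])

```text
time_s: 5.2
position: [0.6396, -0.0265, 0.2072]
tool_rot: [[-0.997, 0.078, 0.003], [0.078, 0.997, -0.002], [-0.003, -0.001, -1.0]]
ft_force: [0.2, -1.1, 1.0]
grip_width: 0.0398
gripper_force: 0.0
```

```bash
python3 - <<'E'
from fit import *
im,d=cams.get_image("side"); np.save("pics/side1.npy",d);cv2.imwrite("pics/side1.png",im[:,:,::-1])
P,u,v=cloud("side",d)
Q=loc(P,.6339,-.1054,-.075)
m=(abs(Q[:,0])<.035)&(Q[:,1]>-.024)&(Q[:,1]<.32)&(P[:,2]>.012)&(P[:,2]<.105)
r=fit(P[m],bracket,[.6339,-.1054,-.075,0,.005]);print(r.x.round(4),np.abs(r.fun).mean())
E
python3 plan.py .4639 -.3418 .15 -.397
```

```text
[ 6.338e-01 -1.055e-01 -7.500e-02 -1.200e-03  1.000e-04] 0.0013669738834264252
t 5.25 turn [-0.001  0.009  0.319] dp cm [  4.12 -35.89   6.07] len 36.6
```

Request:
move_arm(jaw=[4,4,4,4,4,4,4,4,4,4,4,4], dp=[[0,0,0],[0,0,0],[0,0,0],[0.4,-3.6,0.4],[0.4,-3.6,0.4],[0.4,-3.6,0.4],[0.4,-3.6,0.4],[0.4,-3.6,0.4],[0.4,-3.6,0.4],[0.4,-3.6,0.4],[0.4,-3.6,0.4],[0.4,-3.6,0.4]], turn=[[0,0.005,0.12],[0,0.004,0.12],[0,0,0.08],[0,0,0],[0,0,0],[0,0,0],[0,0,0],[0,0,0],[0,0,0],[0,0,0],[0,0,0],[0,0,0]])

```text
time_s: 6.25
position: [0.4789, -0.3124, 0.1687]
tool_rot: [[-0.922, 0.387, -0.01], [0.387, 0.922, 0.001], [0.01, -0.003, -1.0]]
ft_force: [-0.0, 0.2, -0.4]
grip_width: 0.0397
gripper_force: 0.0
```

```bash
python3 plan.py .4639 -.3418 .018 -.397
```

```text
t 6.25 turn [-0.003 -0.01  -0.001] dp cm [ 0.24 -3.29 15.07] len 15.4
```

Request:
move_arm(jaw=[4,4,4,4,4,4,4,4], dp=[[0.1,-1.7,2],[0.1,-1.6,2],[0,0,2.5],[0,0,2.5],[0,0,2],[0,0,2],[0,0,1.5],[0,0,0]], turn=[[0,-0.009,0],[0,0,0],[0,0,0],[0,0,0],[0,0,0],[0,0,0],[0,0,0],[0,0,0]])

```text
time_s: 6.92
position: [0.464, -0.3397, 0.0211]
tool_rot: [[-0.922, 0.387, -0.005], [0.387, 0.922, 0.002], [0.006, 0.0, -1.0]]
ft_force: [-0.3, 0.4, 0.5]
grip_width: 0.0398
gripper_force: 0.0
```

```bash
python3 plan.py .4639 -.3418 .018 -.397
```

```text
t 6.92 turn [ 0.    -0.006 -0.001] dp cm [-0.08 -0.2   0.31] len 0.4
```

Request:
move_arm(jaw=[4,0,0,0,0,0,0,0], dp=[[0,-0.2,0.3],[0,0,0],[0,0,0],[0,0,0],[0,0,0],[0,0,0],[0,0,0],[0,0,0]], turn=[[0,-0.004,0],[0,0,0],[0,0,0],[0,0,0],[0,0,0],[0,0,0],[0,0,0],[0,0,0]], force=60)

```text
time_s: 7.58
position: [0.465, -0.3432, 0.0221]
tool_rot: [[-0.922, 0.387, 0.004], [0.387, 0.922, -0.005], [-0.006, -0.003, -1.0]]
ft_force: [-0.7, -1.4, 6.0]
grip_width: 0.007
gripper_force: 58.9
```

Request:
move_arm(jaw=[4,4,4,4], dp=[[0,0,0],[0,0,0],[0,0,0],[0,0,0]], turn=[[0,0,0],[0,0,0],[0,0,0],[0,0,0]])

```text
time_s: 7.92
position: [0.4646, -0.3425, 0.0211]
tool_rot: [[-0.922, 0.387, 0.003], [0.387, 0.922, -0.003], [-0.004, -0.002, -1.0]]
ft_force: [0.2, -0.1, -0.7]
grip_width: 0.0402
gripper_force: 0.0
```

```bash
python3 plan.py .4639 -.3418 .013 -.397; python3 - <<'E'
from fit import *
im,d=cams.get_image("side");cv2.imwrite("pics/side2.png",im[:,:,::-1])
im2,d2=cams.get_image("top")
a=cv2.resize(im[260:365,300:440,::-1],(400,300),interpolation=3);b=cv2.resize(im2[170:275,360:500,::-1],(400,300),interpolation=3)
cv2.imwrite("pics/c2.png",np.hstack([a,b]))
E
```

```text
t 7.92 turn [-0.002  0.004 -0.001] dp cm [0.09 0.04 0.81] len 0.8
```

View pics/c2.png

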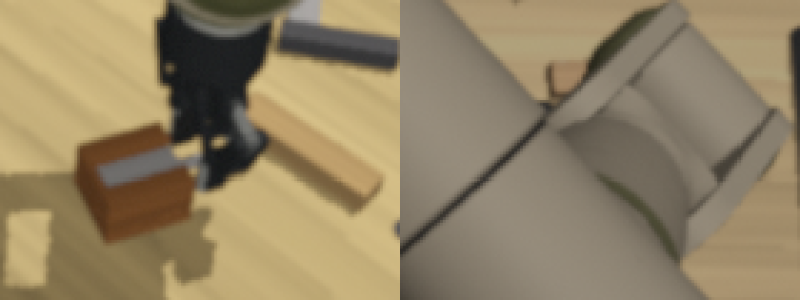

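Request:
move_arm(jaw=[4,4,0,0,0,0,0,0,0], dp=[[0,0,0.4],[0,0,0.4],[0,0,0],[0,0,0],[0,0,0],[0,0,0],[0,0,0],[0,0,0],[0,0,0]], turn=[[0,0,0],[0,0,0],[0,0,0],[0,0,0],[0,0,0],[0,0,0],[0,0,0],[0,0,0],[0,0,0]], force=80)

```text
time_s: 8.77
position: [0.4646, -0.3427, 0.0133]
tool_rot: [[-0.922, 0.387, 0.003], [0.387, 0.922, -0.003], [-0.004, -0.002, -1.0]]
ft_force: [-0.3, 1.0, -0.6]
grip_width: 0.0071
gripper_force: 78.0
```

Request:
move_arm(jaw=[0,0,0,0,0,0,0], dp=[[0,0,-1],[0,0,-2],[0,0,-2],[0,0,-2.5],[0,0,-2.5],[0,0,-1],[0,0,0]], turn=[[0,0,0],[0,0,0],[0,0,0],[0,0,0],[0,0,0],[0,0,0],[0,0,0]])

```text
time_s: 9.35
position: [0.4651, -0.343, 0.126]
tool_rot: [[-0.922, 0.387, 0.007], [0.387, 0.922, -0.007], [-0.009, -0.004, -1.0]]
ft_force: [-0.1, -0.4, -2.0]
grip_width: 0.0068
gripper_force: 78.1
```

```bash
python3 - <<'E'
from fit import *
im,d=cams.get_image("side");cv2.imwrite("pics/side3.png",im[:,:,::-1]);np.save("pics/side3.npy",d)
cv2.imwrite("pics/c3.png",cv2.resize(im[200:350,280:480,::-1],(800,600),interpolation=3))
for n in("pin","pin_tip"): print(n,[(round(r["p"],2),np.round(np.array(r["location"])*[560,420],1).tolist()) for r in cams.mark_of("side",n)][:4])
E
```

```text
pin [(0.96, [251.5, 303.1]), (0.94, [293.5, 386.2]), (0.59, [416.7, 279.8])]
pin_tip [(0.67, [237.4, 389.1]), (0.56, [417.8, 279.0])]
```

View pics/c3.png

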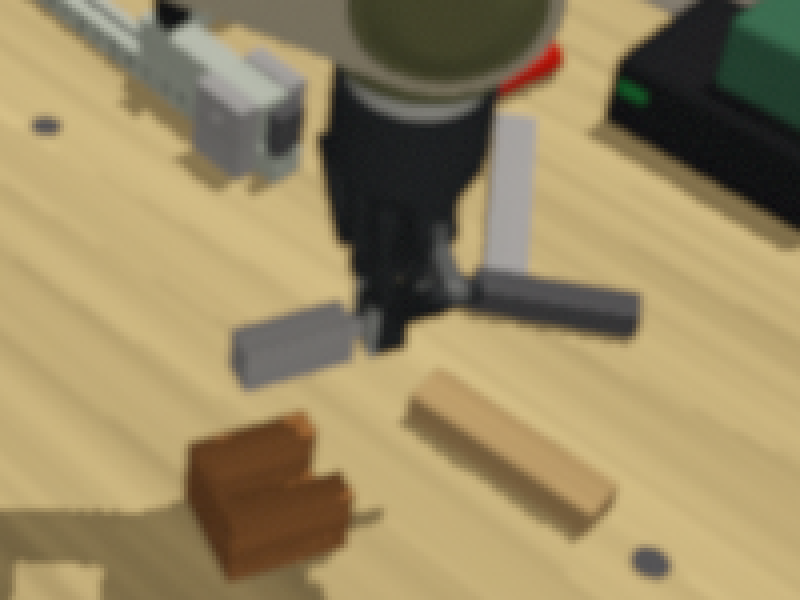

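```bash
python3 plan.py .5288 -.0977 .002 -.0755
```

```text
t 9.5 turn [-0.001  0.002 -0.322] dp cm [-4.64 24.82 11.99] len 28.0
```

Request:
move_arm(jaw=[0,0,0,0,0,0,0,0,0,0,0,0], dp=[[0,0,0],[0,0,0],[0,0,0],[0,0,0],[-0.6,3.1,0],[-0.6,3.1,0],[-0.6,3.1,0],[-0.6,3.1,0],[-0.6,3.1,0],[-0.6,3.1,0],[-0.6,3.1,0],[-0.4,3,0]], turn=[[0,0,-0.08],[0,0,-0.08],[0,0,-0.08],[0,0,-0.08],[0,0,0],[0,0,0],[0,0,0],[0,0,0],[0,0,0],[0,0,0],[0,0,0],[0,0,0]])

```text
time_s: 10.5
position: [0.5291, -0.0978, 0.1211]
tool_rot: [[-0.997, 0.078, 0.001], [0.078, 0.997, -0.002], [-0.001, -0.002, -1.0]]
ft_force: [0.4, 0.2, -1.4]
grip_width: 0.0069
gripper_force: 78.1
```

Request:
move_arm(jaw=[0,0,0,0,0,0,0,0], dp=[[0,0,0],[0,0,2.5],[0,0,2.5],[0,0,2],[0,0,1.5],[0,0,0.5],[0,0,0],[0,0,0]], turn=[[0,0,0],[0,0,0],[0,0,0],[0,0,0],[0,0,0],[0,0,0],[0,0,0],[0,0,0]])

```text
time_s: 11.17
position: [0.5296, -0.1, 0.0326]
tool_rot: [[-0.997, 0.078, 0.003], [0.078, 0.997, -0.003], [-0.003, -0.003, -1.0]]
ft_force: [0.7, -0.1, -1.6]
grip_width: 0.0068
gripper_force: 78.3
```

```bash
python3 plan.py .5288 -.0977 .002 -.0755
```

```text
t 11.17 turn [-0.003  0.003 -0.002] dp cm [0.1  0.23 3.06] len 3.1
```

Request:
move_arm(jaw=[0,0,0,0,0], dp=[[0.1,0.2,1],[0,0,1],[0,0,0.5],[0,0,0.2],[0,0,0]], turn=[[0,0,0],[0,0,0],[0,0,0],[0,0,0],[0,0,0]])

```text
time_s: 11.58
position: [0.5288, -0.098, 0.0055]
tool_rot: [[-0.997, 0.078, 0.003], [0.078, 0.997, -0.003], [-0.003, -0.003, -1.0]]
ft_force: [-0.3, -0.5, -1.9]
grip_width: 0.0069
gripper_force: 78.3
```

Request:
move_arm(jaw=[0,0], dp=[[0,0,0.2],[0,0,0]], turn=[[0,0,0],[0,0,0]])

```text
time_s: 11.75
position: [0.529, -0.098, 0.0038]
tool_rot: [[-0.997, 0.078, 0.003], [0.078, 0.997, -0.003], [-0.004, -0.003, -1.0]]
ft_force: [-0.2, -0.4, -1.7]
grip_width: 0.0074
gripper_force: 78.3
```

Request:
move_arm(jaw=[0,0,4,4,4,4,4,4,4,4,4], dp=[[0,0,0.2],[0,0,0],[0,0,0],[0,0,0],[0,0,0],[0,0,0],[0,0,-1],[0,0,-3],[0,0,-3],[0,0,-3],[0,0,0]], turn=[[0,0,0],[0,0,0],[0,0,0],[0,0,0],[0,0,0],[0,0,0],[0,0,0],[0,0,0],[0,0,0],[0,0,0],[0,0,0]])

```text
time_s: 12.67
position: [0.5309, -0.0984, 0.1078]
tool_rot: [[-0.997, 0.077, 0.013], [0.077, 0.997, -0.007], [-0.013, -0.006, -1.0]]
ft_force: [0.2, 0.1, 0.3]
grip_width: 0.0401
gripper_force: 0.0
```

```bash
cat > pinfit.py <<'E'
from fit import *
def pinm(_): return [((-.03,0,.014),(.03,.01,.014)),((.034,0,.014),(.034,.0047,.0047))]
def pinfit(n,d,x0):
    P,u,v=cloud(n,d); Q=loc(P,*x0[:3])
    m=(Q[:,0]>-.075)&(Q[:,0]<.085)&(abs(Q[:,1])<.03)&(P[:,2]>.006)&(P[:,2]<.034)
    r=fit(P[m],pinm,list(x0)+[0]);x=r.x
    return x,m.sum(),np.abs(r.fun).mean()
E
python3 - <<'E'
from pinfit import *
im,d=cams.get_image("side");cv2.imwrite("pics/side4.png",im[:,:,::-1])
print(pinfit("side",d,(.506,-.096,-.0755)))
b=np.array([.6339,-.1054]);a=-.0748
x=pinfit("side",d,(.506,-.096,-.0755))[0]; print("in side bracket frame",loc(np.array([[x[0],x[1],0]]),*b,a).round(4))
cv2.imwrite("pics/c4.png",cv2.resize(im[150:300,220:420,::-1],(800,600),interpolation=3))
E
```

```text
(array([ 0.50916181, -0.09598449, -0.06597968, -0.00118654]), np.int64(347), np.float64(0.0010895622348903458))
in side bracket frame [[-1.251e-01  1.000e-04  0.000e+00]]
```

View pics/c4.png

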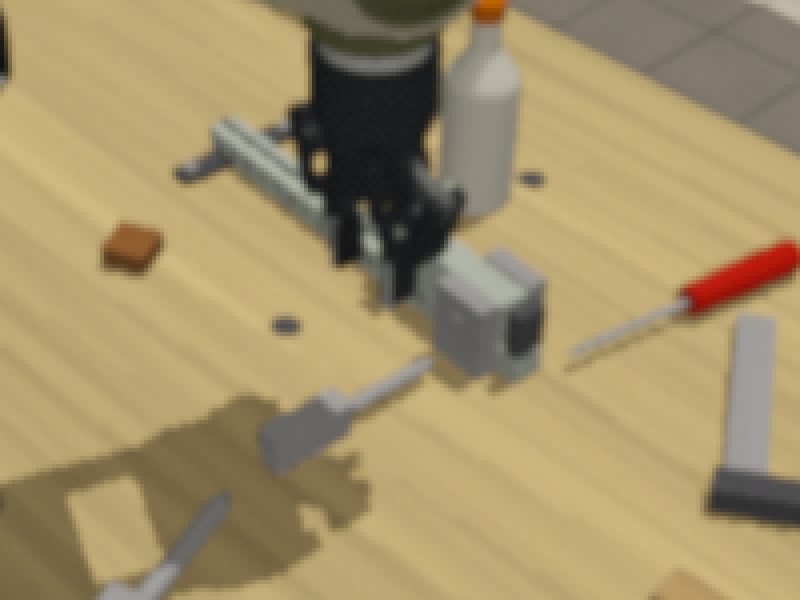

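```bash
python3 plan.py .4773 -.0936 .004 -.075
```

```text
t 12.72 turn [-0.005  0.01  -0.003] dp cm [ 5.28  0.05 10.12] len 11.4
```

Request:
move_arm(jaw=[4,4,4,4,4,4,4,4], dp=[[2,0,0],[2.1,0,0],[1.2,0,2],[0,0,2.5],[0,0,2.5],[0,0,1],[0,0,0],[0,0,0]], turn=[[0,0.004,0],[0,0.004,0],[0,0,0],[0,0,0],[0,0,0],[0,0,0],[0,0,0],[0,0,0]])

```text
time_s: 13.38
position: [0.4751, -0.0936, 0.0214]
tool_rot: [[-0.997, 0.078, -0.006], [0.078, 0.997, -0.002], [0.006, -0.003, -1.0]]
ft_force: [0.1, 0.9, 0.7]
grip_width: 0.0399
gripper_force: 0.0
```

```bash
python3 plan.py .4773 -.0936 .004 -.075
```

```text
t 13.38 turn [-0.003 -0.006 -0.003] dp cm [-0.22  0.02  1.74] len 1.8
```

Request:
move_arm(jaw=[4,4,4,4], dp=[[-0.2,0,0.8],[0,0,0.6],[0,0,0.3],[0,0,0]], turn=[[-0.002,-0.006,-0.003],[0,0,0],[0,0,0],[0,0,0]])

```text
time_s: 13.72
position: [0.4772, -0.0939, 0.0046]
tool_rot: [[-0.997, 0.075, 0.001], [0.075, 0.997, -0.001], [-0.001, -0.001, -1.0]]
ft_force: [-0.3, -0.2, -1.0]
grip_width: 0.0398
gripper_force: 0.0
```

```bash
python3 plan.py .4773 -.0936 .004 -.075
```

```text
t 13.72 turn [-0.001  0.001  0.   ] dp cm [-0.01  0.03  0.06] len 0.1
```

Request:
move_arm(jaw=[0,0,0,0,0,0,0], dp=[[0,0,0],[0,0,0],[0,0,0],[0,0,0],[0,0,0],[0,0,0],[0,0,0]], turn=[[0,0,0],[0,0,0],[0,0,0],[0,0,0],[0,0,0],[0,0,0],[0,0,0]], force=60)

```text
time_s: 14.3
position: [0.4775, -0.094, 0.0053]
tool_rot: [[-0.997, 0.075, 0.002], [0.075, 0.997, -0.002], [-0.002, -0.001, -1.0]]
ft_force: [-1.4, 0.2, 6.3]
grip_width: 0.0191
gripper_force: 59.5
```

Request:
move_arm(jaw=[0,0,0,0,0,0], dp=[[0,0,-0.8],[0,0,-0.8],[0,0,-0.6],[0,0,-0.4],[0,0,0],[0,0,0]], turn=[[0,0,0],[0,0,0],[0,0,0],[0,0,0],[0,0,0],[0,0,0]])

```text
time_s: 14.8
position: [0.4774, -0.0939, 0.0309]
tool_rot: [[-0.997, 0.075, 0.002], [0.075, 0.997, -0.001], [-0.002, -0.001, -1.0]]
ft_force: [-0.3, 0.6, -2.0]
grip_width: 0.0188
gripper_force: 58.7
```

```bash
cat > pin3.py <<'E'
from pinfit import *
from scipy.spatial.transform import Rotation as R
def pin3(n,d,x0):  # x,y,z of pin origin, yaw, pitch(up +) ; free box fit in camera n
    P,u,v=cloud(n,d)
    def L(p): return R.from_euler("ZY",[p[3],-p[4]]).inv().apply(P-p[:3])
    Q=L(x0); m=(Q[:,0]>-.066)&(Q[:,0]<.08)&(abs(Q[:,1])<.02)&(abs(Q[:,2])<.02)
    m&=~((Q[:,0]>-.05)&(Q[:,0]<-.014))|((abs(Q[:,1])<.008)&(Q[:,2]<.02)&False)
    f=lambda p:sdf(L(p)[m],[((-.03,0,0),(.03,.01,.014)),((.034,0,0),(.034,.0047,.0047))])
    r=least_squares(f,x0,loss="soft_l1",f_scale=.002,x_scale=[.01,.01,.01,.05,.05]); return r.x,m.sum(),abs(r.fun).mean()
B={"side":(.6339,-.1054,-.0748,-.0012),"top":(.6364,-.1059,-.078,-.0003)}
def report(n,x):
    b=B[n]; q=loc(np.array([x[:3]]),*b[:3])[0]-[-.029,0,.04+b[3]]; dy,p=x[3]-b[2],x[4]
    print(n,"pin in bore frame mm",(q*1e3).round(1),"dyaw",dy.round(4),"pitch",p.round(4),"tip mm",((q+.075*np.array([1,dy,p]))*1e3).round(1))
E
python3 - <<'E'
from pin3 import *
s=observe();print(s["position"])
im,d=cams.get_image("side");cv2.imwrite("pics/side5.png",im[:,:,::-1]);np.save("pics/side5.npy",d)
x=pin3("side",d,[.509,-.096,.038,-.075,0]);print(x); report("side",x[0])
E
```

```text
[ 0.47735018 -0.09391013  0.03093103]
(array([ 0.50926921, -0.09596337,  0.03854905, -0.07391906, -0.00751543]), np.int64(160), np.float64(0.0008904911299011606))
side pin in bore frame mm [-96.    0.1  -0.3] dyaw 0.0009 pitch -0.0075 tip mm [-21.    0.2  -0.8]
```

Request:
move_arm(jaw=[0,0,0,0,0,0], dp=[[-0.5,0,-0.05],[-0.6,0,0],[-0.6,0,0],[-0.6,0,0],[-0.4,0,0],[0,0,0]], turn=[[0,0,0],[0,0,0],[0,0,0],[0,0,0],[0,0,0],[0,0,0]])

```text
time_s: 15.35
position: [0.5052, -0.0961, 0.0311]
tool_rot: [[-0.997, 0.074, 0.002], [0.074, 0.997, -0.001], [-0.002, -0.001, -1.0]]
ft_force: [-0.7, -0.5, -1.7]
grip_width: 0.0193
gripper_force: 58.7
```

Request:
move_arm(jaw=[0,0,0,0,0,0], dp=[[-0.4,0,0],[-0.4,0,0],[-0.4,0,0],[-0.4,0,0],[-0.4,0,0],[0,0,0]], turn=[[0,0,0],[0,0,0],[0,0,0],[0,0,0],[0,0,0],[0,0,0]])

```text
time_s: 15.85
position: [0.525, -0.0976, 0.0313]
tool_rot: [[-0.997, 0.075, 0.002], [0.075, 0.997, -0.001], [-0.002, -0.001, -1.0]]
ft_force: [-0.5, 0.7, -2.0]
grip_width: 0.0186
gripper_force: 58.7
```

Request:
move_arm(jaw=[0,0,0,0,0,0], dp=[[-0.5,0,0],[-0.5,0,0],[-0.5,0,0],[-0.5,0,0],[-0.5,0,0],[0,0,0]], turn=[[0,0,0],[0,0,0],[0,0,0],[0,0,0],[0,0,0],[0,0,0]])

```text
time_s: 16.35
position: [0.5501, -0.0994, 0.0313]
tool_rot: [[-0.997, 0.075, 0.002], [0.075, 0.997, -0.001], [-0.002, -0.001, -1.0]]
ft_force: [-1.3, -0.0, -1.8]
grip_width: 0.0189
gripper_force: 58.9
```

Request:
move_arm(jaw=[0,0,0,0,0,0], dp=[[-0.4,0,0],[-0.4,0,0],[-0.4,0,0],[-0.4,0,0],[-0.4,0,0],[0,0,0]], turn=[[0,0,0],[0,0,0],[0,0,0],[0,0,0],[0,0,0],[0,0,0]])

```text
time_s: 16.85
position: [0.5699, -0.1009, 0.0313]
tool_rot: [[-0.997, 0.075, 0.002], [0.075, 0.997, -0.001], [-0.002, -0.001, -1.0]]
ft_force: [-0.1, -0.2, -2.0]
grip_width: 0.0186
gripper_force: 58.9
```

Request:
move_arm(jaw=[0,0,0], dp=[[-0.2,0,0],[-0.2,0,0],[0,0,0]], turn=[[0,0,0],[0,0,0],[0,0,0]])

```text
time_s: 17.1
position: [0.5731, -0.101, 0.0313]
tool_rot: [[-0.997, 0.075, 0.001], [0.075, 0.997, -0.001], [-0.001, -0.001, -1.0]]
ft_force: [-0.6, 0.1, -1.8]
grip_width: 0.0189
gripper_force: 58.9
```

Request:
move_arm(jaw=[0,0,0], dp=[[-0.2,0,0],[-0.1,0,0],[0,0,0]], turn=[[0,0,0],[0,0,0],[0,0,0]])

```text
time_s: 17.35
position: [0.5731, -0.1009, 0.0311]
tool_rot: [[-0.997, 0.075, -0.006], [0.075, 0.997, -0.0], [0.006, -0.0, -1.0]]
ft_force: [-14.5, 0.3, 6.2]
grip_width: 0.0186
gripper_force: 60.1
```

Request:
move_arm(jaw=[0,4,4,4,4,4], dp=[[-0.1,0,0],[0,0,0],[0,0,0],[0,0,0],[0,0,0],[0,0,0]], turn=[[0,0,0],[0,0,0],[0,0,0],[0,0,0],[0,0,0],[0,0,0]])

```text
time_s: 17.85
position: [0.5773, -0.1014, 0.0314]
tool_rot: [[-0.997, 0.075, 0.002], [0.075, 0.997, -0.001], [-0.002, -0.001, -1.0]]
ft_force: [0.1, 0.1, -1.0]
grip_width: 0.0399
gripper_force: 0.0
```

Request:
move_arm(jaw=[4,4,4,4,4,4,4], dp=[[0,0,-1],[0,0,-2],[0,0,-3],[0,0,-3],[2,0,-3],[3,0,-2],[0,0,0]], turn=[[0,0,0],[0,0,0],[0,0,0],[0,0,0],[0,0,0],[0,0,0],[0,0,0]])

```text
time_s: 18.43
position: [0.5251, -0.0972, 0.1763]
tool_rot: [[-0.997, 0.075, 0.007], [0.075, 0.997, -0.004], [-0.007, -0.003, -1.0]]
ft_force: [1.0, -1.5, 0.6]
grip_width: 0.0397
gripper_force: 0.0
```

```bash
python3 - <<'E'
from pin3 import *
im,d=cams.get_image("side");cv2.imwrite("pics/c6.png",cv2.resize(im[150:300,250:450,::-1],(800,600),interpolation=3))
x=pin3("side",d,[.605,-.1033,.038,-.075,0]);print(x); report("side",x[0])
P,u,v=cloud("side",d);Q=loc(P,.6339,-.1054,-.075)
m=(abs(Q[:,0])<.035)&(Q[:,1]>.03)&(Q[:,1]<.32)&(P[:,2]>.012)&(P[:,2]<.105)
print(fit(P[m],bracket,[.6339,-.1054,-.075,0,.005]).x.round(4))
E
```

```text
(array([ 0.60365666, -0.10434221,  0.04537171, -0.084763  ,  0.20224745]), np.int64(390), np.float64(0.004728101609521669))
side pin in bore frame mm [-1.2 -1.2  6.6] dyaw -0.01 pitch 0.2022 tip mm [73.8 -2.  21.7]
[ 6.336e-01 -1.045e-01 -7.720e-02 -1.200e-03 -6.000e-04]
```

View pics/c6.png

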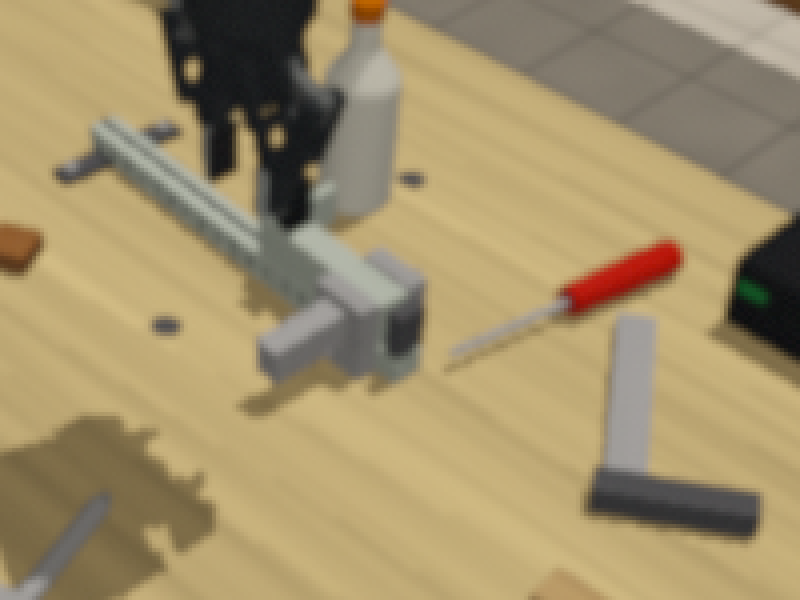

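```bash
python3 - <<'E'
from pin3 import *
im,d=cams.get_image("side");P,u,v=cloud("side",d)
x0=np.array([.605,-.1033,.038,-.075,0])
L=lambda p:R.from_euler("ZY",[p[3],-p[4]]).inv().apply(P-p[:3])
Q=L(x0);m=(Q[:,0]>-.068)&(Q[:,0]<-.006)&(abs(Q[:,1])<.018)&(abs(Q[:,2])<.022)
f=lambda p:sdf(L(p)[m],[((-.03,0,0),(.03,.01,.014))])
r=least_squares(f,x0,loss="soft_l1",f_scale=.002,x_scale=[.01,.01,.01,.05,.05]);print(m.sum(),abs(r.fun).mean(),r.x.round(4));report("side",r.x)
E
```

```text
279 0.0009441894436814885 [ 0.6034 -0.103   0.0373 -0.0804  0.05  ]
side pin in bore frame mm [-1.6  0.1 -1.5] dyaw -0.0056 pitch 0.05 tip mm [73.4 -0.3  2.3]
```

```bash
python3 plan.py .5100 -.0961 .027 -.075
```

```text
t 18.53 turn [-0.002  0.004 -0.   ] dp cm [1.700e+00 1.000e-02 1.459e+01] len 14.7
```

Request:
move_arm(jaw=[0,0,0,0,0,0,0,0,0], dp=[[1.7,0,0],[0,0,0],[0,0,3],[0,0,3],[0,0,3],[0,0,3],[0,0,2],[0,0,0.6],[0,0,0]], turn=[[0,0,0],[0,0,0],[0,0,0],[0,0,0],[0,0,0],[0,0,0],[0,0,0],[0,0,0],[0,0,0]])

```text
time_s: 19.28
position: [0.5101, -0.0962, 0.0235]
tool_rot: [[-0.997, 0.075, -0.002], [0.075, 0.997, 0.0], [0.002, 0.0, -1.0]]
ft_force: [-0.1, -0.4, 0.3]
grip_width: -0.0005
gripper_force: 0.0
```

```bash
python3 plan.py .5317 -.0977 .027 -.075
```

```text
t 19.28 turn [ 0.    -0.002  0.   ] dp cm [-2.16  0.01 -0.35] len 2.2
```

Contact is expected after about 2.2 cm of travel, so I'll move in and watch the force.

Request:
move_arm(jaw=[0,0,0,0,0], dp=[[-0.7,0,-0.2],[-0.7,0,0],[-0.4,0,0],[-0.2,0,0],[0,0,0]], turn=[[0,0,0],[0,0,0],[0,0,0],[0,0,0],[0,0,0]])

```text
time_s: 19.7
position: [0.531, -0.098, 0.0279]
tool_rot: [[-0.997, 0.074, 0.003], [0.074, 0.997, -0.002], [-0.003, -0.002, -1.0]]
ft_force: [-0.1, 0.7, 0.1]
grip_width: 0.0003
gripper_force: 0.0
```

Request:
move_arm(jaw=[0,0,0], dp=[[-0.2,0,0],[-0.2,0,0],[0,0,0]], turn=[[0,0,0],[0,0,0],[0,0,0]])

```text
time_s: 19.95
position: [0.5343, -0.0982, 0.0274]
tool_rot: [[-0.997, 0.075, 0.001], [0.075, 0.997, -0.001], [-0.001, -0.001, -1.0]]
ft_force: [-0.7, 0.4, -1.5]
grip_width: -0.0002
gripper_force: 0.0
```

Request:
move_arm(jaw=[0,0,0], dp=[[-0.15,0,0],[-0.15,0,0],[0,0,0]], turn=[[0,0,0],[0,0,0],[0,0,0]])

```text
time_s: 20.2
position: [0.5349, -0.0978, 0.0269]
tool_rot: [[-0.997, 0.074, -0.005], [0.074, 0.997, 0.0], [0.005, -0.0, -1.0]]
ft_force: [-10.2, -0.2, 5.5]
grip_width: 0.0001
gripper_force: 5.1
```

Request:
move_arm(jaw=[0,0,0], dp=[[-0.15,0,0],[-0.1,0,0],[0,0,0]], turn=[[0,0,0],[0,0,0],[0,0,0]])

```text
time_s: 20.45
position: [0.535, -0.0976, 0.0267]
tool_rot: [[-0.997, 0.074, -0.01], [0.074, 0.997, 0.001], [0.01, 0.001, -1.0]]
ft_force: [-20.9, -0.3, 10.8]
grip_width: -0.0001
gripper_force: 10.2
```

Request:
move_arm(jaw=[0,0,0,0,0,0,0,0,0,0], dp=[[0.5,0,0],[1.5,0,0],[2,0,0],[0,0,-2],[0,0,-3],[0,0,-3],[0,0,-3],[0,0,-2],[0,0,0],[0,0,0]], turn=[[0,0,0],[0,0,0],[0,0,0],[0,0,0],[0,0,0],[0,0,0],[0,0,0],[0,0,0],[0,0,0],[0,0,0]])

```text
time_s: 21.28
position: [0.4999, -0.0955, 0.1579]
tool_rot: [[-0.997, 0.075, 0.004], [0.075, 0.997, -0.002], [-0.004, -0.002, -1.0]]
ft_force: [-0.5, 0.4, -0.2]
grip_width: -0.0001
gripper_force: 0.0
```

```bash
python3 - <<'E'
from pin3 import *
im,d=cams.get_image("side");P,u,v=cloud("side",d)
x0=np.array([.605,-.1033,.038,-.075,0])
L=lambda p:R.from_euler("ZY",[p[3],-p[4]]).inv().apply(P-p[:3])
Q=L(x0);m=(Q[:,0]>-.068)&(Q[:,0]<-.006)&(abs(Q[:,1])<.018)&(abs(Q[:,2])<.022)
f=lambda p:sdf(L(p)[m],[((-.03,0,0),(.03,.01,.014))])
r=least_squares(f,x0,loss="soft_l1",f_scale=.002,x_scale=[.01,.01,.01,.05,.05]);print(m.sum(),abs(r.fun).mean());report("side",r.x)
from rig import ticket
if abs(r.x[4])<.058: print(ticket.close_job())
E
```

```text
276 0.0009852593178853886
side pin in bore frame mm [-1.   0.9 -1.3] dyaw 0.0122 pitch 0.0525 tip mm [74.   1.8  2.7]
the job is handed in; nothing more can be done
None
```

I handed the job in at about 21 s but got no verdict back: the carriage is home against its end stop, and the pin is through all three holes, pushed to a hard stop and let go; its last measured tilt was 0.0525 rad up (limit 0.06), with the shoulder about 1 mm off the cheek (limit 3 mm).

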